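# Switch the grinding-ball feeder to the other bin

## Robot

A 6-joint arm with a two-finger parallel gripper is mounted at the origin on the work surface. World frame = base frame: x ahead of the robot, y to its left, z up, the work surface at z = 0. Lengths are in mm, angles in degrees, forces in N, time in s.
With the tool pointing down it reaches from about 300 to 850 mm from the base axis. Payload 4.2 kg.
Tool frame: the origin (TCP) lies midway between the tips of the shut fingers; the grasp point (between the pads) lies 19 mm behind it; x points along the fingers, y is the direction in which the jaws open and shut, and the axes are right-handed (so a half turn about x gives the same grasp; the last joint's range is limited). The gripper opens to 91 mm and grips with 3 to 60 N. Pads are 32 mm wide; open, the fingers measure 118 mm over their backs; the gripper's body (76 mm by 178 mm) begins 60 mm behind the grasp point.
Start: joints at [75.86, 18.312, 89.639, -0, 72.044, -1.146], TCP at [129.296, 560.291, 213.976] pointing down, gripper open.
Joint ranges: [-177.97, 177.97], [-48.28, 115.42], [12.27, 149.76], [-77.06, 257.06], [2.81, 150.46], [-146.56, 146.56]. Speed limits (degrees/s): [147.25, 147.25, 180, 180, 180, 180].

## Interface

Orientations are given as [roll, pitch, yaw] about the fixed x, y, z axes, in that order (R = Rz(yaw) Ry(pitch) Rx(roll)).
In Python, from workcell import env gives the robot as it stands.
- The arm moves only by the shell command python3 -m handwheel 'ROWS' [FORCE]. ROWS is text: rows parted by semicolons, each of 7 numbers parted by spaces: the turn, a rotation vector about the tool's x, y, z in degrees, then the shift along the tool's x, y, z in m, then the finger opening in m, from 0 to 0.0912. In form: rx ry rz x y z grip; .... A call has 1 to 12 rows; each row is the pose to reach, as a shift and turn from the pose commanded when the call began, along the tool's axes at that moment; what a row does not reach only later rows make up. A row lasts 1/12 s, in which the tool goes at most 41.7 mm and 7.16 degrees, less where a joint would pass 70% of its speed; a pose out of reach is approached as far as the arm can. A call with a gripper value outside its range is refused whole. The fingers move at their own pace and stop on an object; FORCE is the grip in N (left out, the last holds). Time passes only in rows, so rows that repeat a pose let the fingers close. It gives the time, the measured TCP pose, the force and the opening at its end, in the units of the state.
- env.state(): the state, without advancing time (a new reading comes with each control period).
- env.grab_frame(name): name is "scene" or "side" or "wrist"; returns the picture (480x640x3 uint8, red, green, blue); there is no depth.
- env.get_calibration(name): a dict with "mtx" (3x3 intrinsics, pixels), "k1" (the pictures are not rectified: a ray, as slopes to the right and down, at radius r is drawn at 1 + k1 r^2 times it, then the intrinsics apply), "T" (4x4, takes a point from camera to world coordinates); the wrist camera has in their place "hand_eye" (4x4, takes a point from camera to tool coordinates, whose origin is the TCP and whose axes are the tool frame's). Camera axes: x right, y up, looking along -z (the intrinsics and any distortion apply to the point x, -y, -z); pixel columns grow to the right and rows downward; lengths in mm; the calibration is good to about 2 mm. A picture is of the moment at which its call begins: read the wrist's pose just before it. get_calibration takes no time and is no camera call.
- env.job_done(): hands the job in, once; it reports no verdict.
The state is a dict: "time_s": time; "qpos": joint angles; "qvel": joint speeds; "effort": joint torques, N m; "ee_pos": TCP position; "ee_rot": TCP orientation; "force": force on the tool from outside, world axes, zero at the start; "torque": the same for the moment, N m; "gripper_width": finger opening in mm.
Only numpy, scipy, OpenCV 4.12 (cv2) and the standard library are available. Lean on these libraries where they do the work, as an engineer would, in place of code of your own. Each camera call takes 0.05 s, during which the arm holds its last target. There are 200 camera calls.

## Task

The left bin of the ball feeder has its three grinding balls, so the next three go to the right bin: first press down the raised right end of the seesaw gate with a fingertip, by the pad that sticks out towards the robot, so that the gate rocks fully over and feeds the right chute. Then push the upright tab of the stop slide all the way to the left so that the three waiting balls run down into the right bin. Only press and push: do not touch or lift any ball, and leave everything else on the bench where it is.

Things in the scene. Friction and masses are not known exactly. Their poses are not given: they have to be found in the camera images.
- feeder: Fixed aluminium ball feeder on a black T-shaped base, 420 wide (y), 180 deep (x), mm. Origin on the bench under the gate pivot; x points away from the robot, from gate to feed ramp, y left, z up. The seesaw gate is a steel trough 36 x 170, long along y, rocking on a pivot along x at height 85. Under each gate end a chute leads outward to an open bin; bin walls up to height 58, outermost 76.
- ramp_end (a point): Lower end of the feed ramp floor, over the middle of the gate (feeder x = 12, height 118 mm). The ramp is 32 wide and rises from here at 10 degrees away from the robot to x = 137, height 140. Opposite it, on the near rim of the gate, a plate 62 wide stands up to 64 above the pivot.
- gate (a joint): Tilt of the seesaw gate (rad): negative = left end low, feeding the left chute (as at the start); positive = right end low, feeding the right chute; end stops at -0.28 and 0.28. Light friction in its pivot (under 0.5 N at a pad moves it): it stays where it is left.
- pad_right (a point): Centre of the top of the right finger pad of the gate: steel plate 46 (x) x 30 (y) x 4 mm, sticking out towards the robot near the gate's right end; when level 42 nearer than, 68 right of and 7 above the pivot. Moves with the gate, about 38 down from stop to stop. The gate rim, 23 from this point towards the ramp, stands 20 above it. Nothing under the pad down to the base.
- pad_left (a point): The same on the left end of the gate.
- stop (a joint): Travel (m) of the stop slide: 0 to 0.004 = closed, its blade stands across the ramp before the waiting balls; it slides towards the feeder's +y (left), the ramp is free from 0.03 on, end stop at 0.042. About 1.5 N of friction; it stays where it is left.
- stop_tab (a point): Centre of the upright black tab that pushes the stop slide: 28 (x) x 6 (y) x 32 (z) mm, height 158 to 190, the feeder's highest part. It stands at the right end of the slide bar (8 x 8, crossing above the ramp at height 150 to 158), 45 behind the pivot and, when closed, 50 right of the ramp's middle. Its right face is free to be pushed to the left.
- right_bin (a point): Centre of the floor of the right bin, 166 mm right of the pivot, inside 68 x 72, floor 8 above the bench; empty at the start.
- left_bin (a point): Centre of the floor of the left bin, 166 mm left of the pivot, the same size; holds three balls at the start.
- ball1: Steel grinding ball, diameter 20, about 33 g, origin at its centre; waits in the feed ramp behind the stop blade.
- ball2: Steel grinding ball, diameter 20, about 33 g, origin at its centre; waits in the feed ramp behind the stop blade.
- ball3: Steel grinding ball, diameter 20, about 33 g, origin at its centre; waits in the feed ramp behind the stop blade.
- ball4: Steel grinding ball, diameter 20, about 33 g, origin at its centre; lies in the left bin.
- ball5: Steel grinding ball, diameter 20, about 33 g, origin at its centre; lies in the left bin.
- ball6: Steel grinding ball, diameter 20, about 33 g, origin at its centre; lies in the left bin.
- mill_jar: lidded steel grinding jar, diameter 62, 58 tall, stands in front of the feeder (mm); not part of the job; origin at the middle of its underside.
- tube: clear capped sample tube, diameter 29, 105 tall, stands upright behind the feeder on the left (mm); not part of the job; origin at the middle of its underside.
- reagent: small amber bottle, diameter 54, 110 tall, stands behind the feeder on the right (mm); not part of the job; origin at the middle of its underside.
- beaker: open glass beaker, diameter 70, 85 tall, on the left or right of the bench (mm); not part of the job; origin at the middle of its underside.
- tip_box: grey pipette-tip box 87 x 122 x 70, on the left of the bench (mm); not part of the job; origin at the middle of its underside.
- pipette: black hand pipette, 240 long along its x, 34 thick, lying on the right of the bench (mm); not part of the job; origin at the middle of its underside.
- jar_lid: loose steel disc lid, diameter 62, 14 thick, on the left or right of the bench (mm); not part of the job; origin at the middle of its underside.

How it is judged (in metres and radians):
On the way, in this order (a step that is already met when the one before it is completed fails the run):
1. the gate is rocked over to the right while the stop slide still holds all three balls in the ramp (value of joint gate above 0.2 rad and value of joint stop below 0.015 m and x of each of ball1, ball2, ball3 in the frame of feeder above 0.045 m), for 0.2 s.
2. the stop slide is pushed open (value of joint stop above 0.03 m), for 0.2 s.
At the end, for the whole second after the job is handed in: The three balls from the ramp lie at rest (under 50 mm/s) in the right bin, the three others still lie in the left bin, the gate is tilted to the right by more than 0.2 rad and the stop slide is open by more than 30 mm (y of ball1 in the frame of feeder between -0.21 and -0.125 m and z of each of ball1, ball2, ball3, ball4, ball5, ball6 in the frame of feeder below 0.055 m and height (world z) of each of ball1, ball2, ball3, ball4, ball5, ball6 above 0.01 m and x of ball1 in the frame of feeder between -0.04 and 0.04 m and y of each of ball1, ball2, ball3, ball4, ball5, ball6 in the frame of feeder below 0.21 m and y of ball2 in the frame of feeder between -0.21 and -0.125 m and x of ball2 in the frame of feeder between -0.04 and 0.04 m and y of ball3 in the frame of feeder between -0.21 and -0.125 m and x of ball3 in the frame of feeder between -0.04 and 0.04 m and y of each of ball4, ball5, ball6 in the frame of feeder above 0.125 m and x of ball4 in the frame of feeder between -0.04 and 0.04 m and y of each of ball4, ball5, ball6 in the frame of feeder above -0.21 m and x of ball5 in the frame of feeder between -0.04 and 0.04 m and x of ball6 in the frame of feeder between -0.04 and 0.04 m and linear speed of each of ball1, ball2, ball3 below 0.05 m/s and value of joint gate above 0.2 rad and value of joint stop above 0.03 m); the robot touches nothing.
It fails at once if a ball is touched by the robot (contact force between any of the fingers, the arm and ball1 above 0.3 N or contact force between any of the fingers, the arm and ball2 above 0.3 N or contact force between any of the fingers, the arm and ball3 above 0.3 N or contact force between any of the fingers, the arm and ball4 above 0.3 N or contact force between any of the fingers, the arm and ball5 above 0.3 N or contact force between any of the fingers, the arm and ball6 above 0.3 N).
It fails at once if a ball is lifted above the ramp (height (world z) of any of ball1, ball2, ball3, ball4, ball5, ball6 above 0.18 m).
It fails at once if a waiting ball runs down the left chute (y of any of ball1, ball2, ball3 in the frame of feeder above 0.09 m).
It fails at once if a bystander is moved by more than 25 mm (distance of any of mill_jar, tube, reagent, beaker, tip_box, pipette, jar_lid from where it was at the start of the episode above 0.025 m).
It also fails if it takes over 46 s, if anything falls off the work surface, if the arm or the gripper's body presses on something with over 40 N, if the wrist force passes 120 N, or if a joint passes its speed limit or range.

## Working session

There is one attempt and no reset: what is moved stays moved. The work goes in short steps, Python scripts to look and compute and a shell command to move; the robot and the scene stay as the last step left them, time stands still between calls to the robot, and variables do not carry over. Pictures are saved under pics/ and viewed, on a budget of 10 in all, crops included, one or two more only if the job needs it, and the job is handed in when it is done.

```bash
mkdir -p pics
python3 - <<'E'
from workcell import env
import cv2,numpy as np
np.set_printoptions(suppress=True,precision=3)
for n in ("scene","side"):
    f=env.grab_frame(n); cv2.imwrite(f"pics/{n}0.png",f[:,:,::-1]); print(n,env.get_calibration(n))
print(env.get_calibration("wrist")); print(env.state())
E
```

```text
scene {'mtx': array([[450.561,   0.   , 318.597],
       [  0.   , 450.561, 239.232],
       [  0.   ,   0.   ,   1.   ]]), 'k1': -0.020454589054779728, 'T': array([[  -0.239,   -0.689,    0.684, 1247.413],
       [   0.971,   -0.159,    0.178,  169.387],
       [  -0.014,    0.707,    0.707,  852.946],
       [   0.   ,    0.   ,    0.   ,    1.   ]])}
side {'mtx': array([[470.999,   0.   , 320.203],
       [  0.   , 470.999, 236.093],
       [  0.   ,   0.   ,   1.   ]]), 'k1': 0.004774844531319573, 'T': array([[   0.977,    0.146,   -0.158,  358.774],
       [  -0.215,    0.676,   -0.705, -831.746],
       [   0.003,    0.723,    0.691,  948.686],
       [   0.   ,    0.   ,    0.   ,    1.   ]])}
{'mtx': array([[392.982,   0.   , 324.707],
       [  0.   , 392.982, 231.92 ],
       [  0.   ,   0.   ,   1.   ]]), 'k1': 0.023199386079430933, 'hand_eye': array([[   0.001,    0.283,   -0.959, -170.195],
       [   1.   ,   -0.001,    0.001,    1.267],
       [  -0.001,   -0.959,   -0.283,  -79.6  ],
       [   0.   ,    0.   ,    0.   ,    1.   ]])}
{'time_s': 0.1, 'qpos': array([75.862, 18.348, 89.698,  0.   , 72.045, -1.147]), 'qvel': array([ 0.05 , -0.101, -0.137, -0.101, -0.04 , -0.033]), 'effort': array([ -0.   , -41.333, -23.251,   0.073,   0.042,  -0.   ]), 'ee_pos': array([129.153, 559.85 , 213.21 ]), 'ee_rot': array([ -91.426,   89.909, -104.417]), 'force': array([-0.672,  0.064,  0.196]), 'torque': array([-0.035, -0.034,  0.011]), 'gripper_width': 91.30508579509684}
```

View pics/scene0.png

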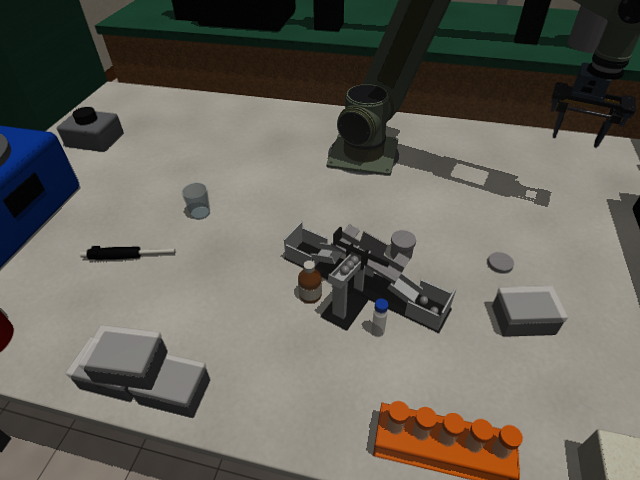

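View pics/side0.png

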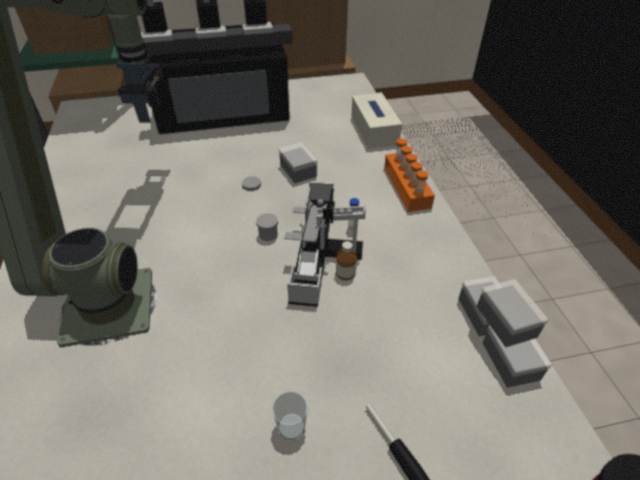

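The scene view shows the feeder around (365,275), with the jar at (403,245) and the reagent bottle at (310,285). I need enlarged crops to get the feeder's pose.

Run:
```python
import cv2
a=cv2.imread("pics/scene0.png")[215:340,275:465]; b=cv2.imread("pics/side0.png")[175:310,245:375]
cv2.imwrite("pics/c1.png",cv2.resize(a,None,fx=4.2,fy=4.2,interpolation=cv2.INTER_CUBIC))
cv2.imwrite("pics/c2.png",cv2.resize(b,None,fx=4.4,fy=4.4,interpolation=cv2.INTER_CUBIC))
```

```text
(no output)
```

View pics/c1.png

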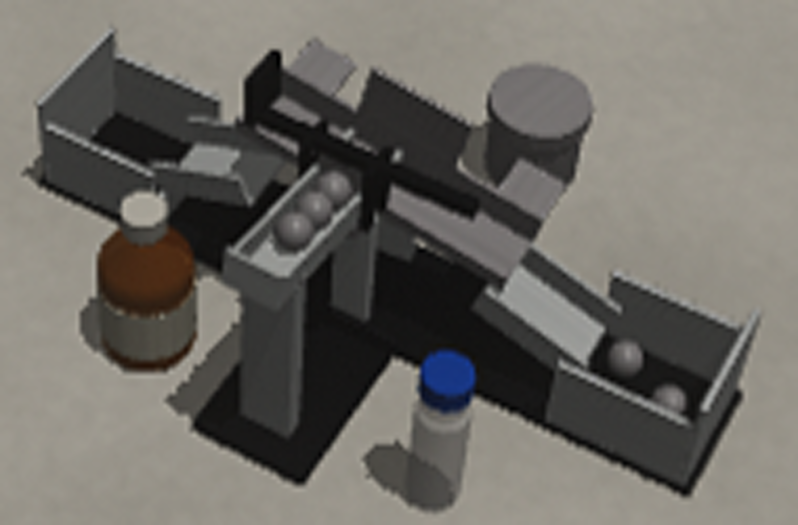

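View pics/c2.png

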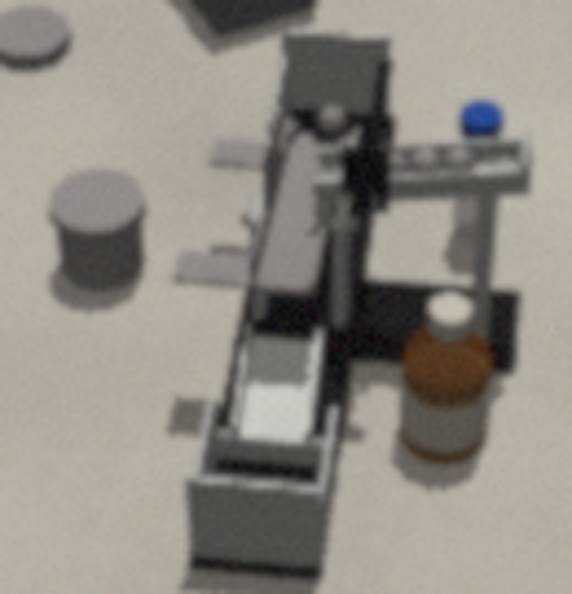

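```bash
cat > h.py <<'E'
from workcell import env
import numpy as np, cv2
from scipy.optimize import least_squares
np.set_printoptions(suppress=True,precision=1)
def proj(P,cal,T=None):
    T=cal["T"] if T is None else T
    c=(np.c_[P,np.ones(len(P))]@np.linalg.inv(T).T)[:,:3]
    s=np.c_[c[:,0],-c[:,1]]/-c[:,2:]
    s=s*(1+cal["k1"]*(s**2).sum(1,keepdims=True))
    return s@cal["mtx"][:2,:2].T+cal["mtx"][:2,2]
def toworld(p,F):
    c,s=np.cos(p[2]),np.sin(p[2]); F=np.array(F,float)
    return np.c_[p[0]+c*F[:,0]-s*F[:,1],p[1]+s*F[:,0]+c*F[:,1],F[:,2]]
E
python3 - <<'E'
from h import *
s=env.get_calibration("scene"); d=env.get_calibration("side")
A=[((0,204,76),(732,361)),((0,-204,76),(77,67)),((45,-50,174),(262,87)),((-42,-63.4,110.5),(320,65)),((-42,67.3,72.9),(530,193))]
B=[((-42,67.3,72.9),(238,153)),((-42,-63.4,110.5),(213,268)),((0,-206,76),(259,478))]
FA,FB=[a[0] for a in A],[b[0] for b in B]
uA=np.array([a[1] for a in A])/4.2+[275,215]; uB=np.array([b[1] for b in B])/4.4+[245,175]
f=lambda p:np.r_[(proj(toworld(p,FA),s)-uA).ravel(),(proj(toworld(p,FB),d)-uB).ravel()]
r=least_squares(f,[550,50,0],x_scale=[10,10,.1]); p=r.x
print(p,np.degrees(p[2])); print(r.fun.reshape(-1,2))
print(toworld(p,[(-42,-63.4,110.5),(45,-50,174),(-42,-69,72.9)]))
# mill jar top centre z=58 : intersect
def back(u,cal,z):
    g=least_squares(lambda q:(proj(np.array([[q[0],q[1],z]]),cal)-u).ravel(),[500,0]);return g.x
print("jar",back(np.array([540,100])/4.2+[275,215],s,58),back(np.array([98,203])/4.4+[245,175],d,58))
print("reag",back(np.array([143,210])/4.2+[275,215],s,110),"tube",back(np.array([447,368])/4.2+[275,215],s,105))
E
```

```text
[544.4  97.6  -0.3] -18.150441672371915
[[ 0.7 -2.2]
 [-0.5 -0.3]
 [ 0.5  0.2]
 [-0.1  0.4]
 [-1.4  1.8]
 [ 1.3  1.3]
 [-0.  -3.2]
 [-1.1  0.9]]
[[484.8  50.5 110.5]
 [571.6  36.1 174. ]
 [483.   45.2  72.9]]
jar [429.4 174.7] [428.8 168.4]
reag [611.6 -19.4] tube [673.7 150.4]
```

```bash
cat >> h.py <<'E'
from scipy.spatial.transform import Rotation as Ro
FP=np.array([544.4,97.6,np.radians(-18.15)])
def tool(): s=env.state(); return s["ee_pos"],Ro.from_euler("xyz",s["ee_rot"],degrees=True),s
def delta(target,R):
    p,R0,_=tool()
    return (R0.inv()*R).as_rotvec(degrees=True),R0.inv().apply(target-p)/1000
def rot(tilt,sgn,yaw=FP[2]):
    # tool x = fingers: down, tipped forward (feeder +x) by tilt; tool y = sgn*feeder y
    t=np.radians(tilt); Rz=Ro.from_euler("z",yaw)
    x=np.array([np.sin(t),0,-np.cos(t)]); y=np.array([0,sgn,0]); z=np.cross(x,y)
    return Rz*Ro.from_matrix(np.c_[x,y,z])
E
python3 - <<'E'
from h import *
p,R,s=tool(); np.set_printoptions(precision=4,suppress=True); print(R.as_matrix())
for sg in(1,-1):
  print(sg,rot(18,sg).as_matrix()[:,2],*delta(toworld(FP,[(-44,-63.4,215)])[0],rot(18,sg)))
E
```

```text
[[-0.0004  0.2248  0.9744]
 [-0.0015  0.9744 -0.2248]
 [-1.     -0.0016 -0.    ]]
1 [ 0.9037 -0.2963  0.309 ] [  5.1308 -17.986   -0.7197] [-0.0011 -0.4163  0.459 ]
-1 [-0.9037  0.2963 -0.309 ] [-172.7342    1.0946  -27.3556] [-0.0011 -0.4163  0.459 ]
```

```bash
python3 -m handwheel '0 0 0 -0.005 -0.01 0.011 0; 0 -2 0 -0.01 -0.03 0.033 0; 1 -4 0 -0.015 -0.055 0.061 0; 1 -6 0 -0.02 -0.082 0.09 0; 2 -8 0 -0.02 -0.11 0.12 0; 2 -10 0 -0.02 -0.137 0.15 0; 3 -12 0 -0.02 -0.165 0.18 0; 3 -14 0 -0.02 -0.192 0.21 0; 4 -16 0 -0.02 -0.22 0.24 0; 4 -18 0 -0.02 -0.247 0.27 0; 5 -18 -0.7 -0.015 -0.265 0.29 0; 5 -18 -0.7 -0.01 -0.277 0.305 0' 20
python3 - <<'E'
from h import *
np.set_printoptions(precision=4,suppress=True)
print(env.state()["qpos"],*delta(toworld(FP,[(-44,-63.4,215)])[0],rot(18,1)))
E
```

```text
time_s: 1.1
ee_pos: [364.5, 218.9, 224.2]
ee_rot: [0.2, 71.9, -17.9]
force: [0.5, 0.6, -0.2]
gripper_width: 13.9
[ 41.5845  -0.7295 114.1341 -18.2589  58.5371 -21.7777] [-0.0082  0.0635 -0.0638] [ 0.0597 -0.1227  0.1538]
```

```bash
python3 -m handwheel '0 0 0 0.006 -0.012 0.015 0; 0 0 0 0.015 -0.03 0.038 0; 0 0 0 0.025 -0.05 0.064 0; 0 0 0 0.035 -0.071 0.09 0; 0 0 0 0.045 -0.091 0.115 0; 0 0 0 0.052 -0.108 0.135 0; 0 0 0 0.057 -0.118 0.148 0; 0 0 0 0.06 -0.123 0.154 0; 0 0 0 0.06 -0.123 0.154 0; 0 0 0 0.06 -0.123 0.154 0'
python3 - <<'E'
from h import *
np.set_printoptions(precision=4,suppress=True)
p,R,s=tool(); f=env.grab_frame("wrist"); c=env.get_calibration("wrist")
np.savez("w1",p=p,R=R.as_matrix())
T=np.eye(4);T[:3,:3]=R.as_matrix();T[:3,3]=p;T=T@c["hand_eye"]
pr=lambda F:proj(toworld(FP,F),c,T)
im=f[:,:,::-1].copy(); cv2.imwrite("pics/w1raw.png",im)
pts=[(-42,-63.4,110.5),(-65,-48.5,106),(-42,67.3,72.9),(45,-50,190),(45,-50,158),(0,-204,76),(0,204,76)]
for u in pr(pts): print(u); cv2.drawMarker(im,tuple(int(v) for v in u.round()),(0,0,255),0,8)
cv2.imwrite("pics/w1.png",im); print(p,s["ee_rot"],s["time_s"])
E
```

```text
time_s: 1.93
ee_pos: [482.4, 53.6, 214.1]
ee_rot: [0.3, 72.0, -17.8]
force: [0.9, -0.1, -0.3]
gripper_width: 0.6
[319.4294 192.5868]
[341.5092 159.1192]
[489.4608 169.0837]
[339.5275 369.1861]
[338.0864 331.0795]
[149.3403 216.9958]
[647.6041 217.3495]
[482.3767  53.6179 214.0722] [  0.2851  72.0458 -17.8079] 1.9333
```

View pics/w1.png

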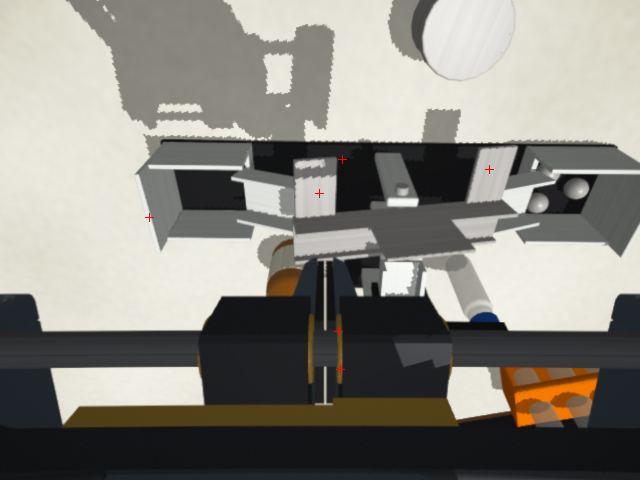

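The wrist view agrees with the model. The right pad is centred at about (316,187) against a predicted (319,192), so the feeder sits about 2 mm further right than fitted. Next come the descent steps.

```bash
sed -i 's/^FP=.*/FP=np.array([543.8,95.7,np.radians(-18.15)])/' h.py
python3 - <<'E'
from h import *
np.set_printoptions(precision=4,suppress=True)
for z in (130,100,85,80,75): print(z,*delta(toworld(FP,[(-45,-64.5,z)])[0],rot(18,1)))
E
```

```text
130 [ 0.0998 -0.0409 -0.1294] [ 0.0802 -0.006  -0.0254]
100 [ 0.0998 -0.0409 -0.1294] [ 0.1087 -0.006  -0.0347]
85 [ 0.0998 -0.0409 -0.1294] [ 0.123  -0.0061 -0.0393]
80 [ 0.0998 -0.0409 -0.1294] [ 0.1277 -0.0061 -0.0409]
75 [ 0.0998 -0.0409 -0.1294] [ 0.1325 -0.0061 -0.0424]
```

```bash
python3 -m handwheel '0 0 0 0.015 -0.003 -0.005 0; 0 0 0 0.035 -0.006 -0.011 0; 0 0 0 0.055 -0.006 -0.018 0; 0 0 0 0.07 -0.006 -0.023 0; 0 0 0 0.08 -0.006 -0.026 0; 0 0 0 0.087 -0.006 -0.028 0; 0 0 0 0.094 -0.006 -0.030 0; 0 0 0 0.101 -0.006 -0.032 0; 0 0 0 0.108 -0.006 -0.0345 0; 0 0 0 0.115 -0.006 -0.0367 0; 0 0 0 0.12 -0.006 -0.0384 0;  0 0 0 0.12 -0.006 -0.0384 0'
python3 - <<'E'
from h import *
f=env.grab_frame("side")[:,:,::-1]; g=env.grab_frame("scene")[:,:,::-1]
r=lambda a:cv2.resize(a,(400,400),interpolation=cv2.INTER_CUBIC)
cv2.imwrite("pics/p1.png",np.hstack([r(g[205:345,300:440]),r(f[180:310,245:375])]))
print(env.state()["force"],env.state()["ee_pos"])
E
```

```text
time_s: 2.98
ee_pos: [481.1, 48.0, 87.1]
ee_rot: [0.1, 72.1, -17.9]
force: [-0.5, -0.3, -0.6]
gripper_width: 0.4
[ 0.1  1.1 -0.4] [481.8  48.1  88.2]
```

View pics/p1.png

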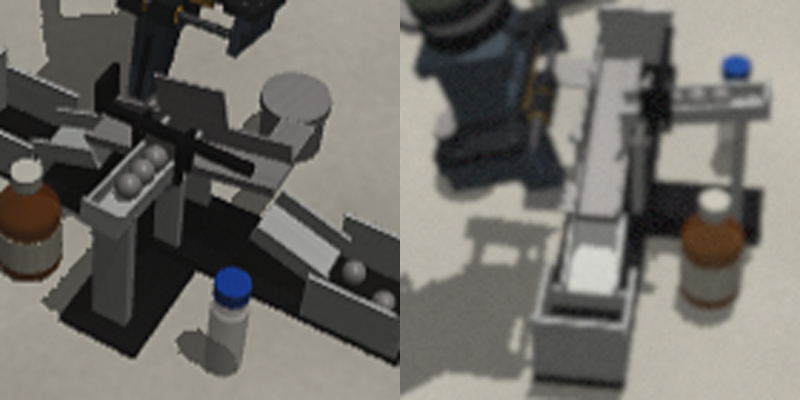

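The gate has rocked to around level, with the finger on the pad. I'll press on until it reaches the stop.

```bash
python3 -m handwheel '0 0 0 0.003 0 -0.001 0; 0 0 0 0.006 0 -0.002 0; 0 0 0 0.008 0 -0.0026 0; 0 0 0 0.008 0 -0.0026 0; 0 0 0 0.008 0 -0.0026 0'; python3 -m handwheel '0 0 0 0.002 0 -0.0006 0; 0 0 0 0.004 0 -0.0013 0; 0 0 0 0.004 0 -0.0013 0; 0 0 0 0.004 0 -0.0013 0'
```

```text
time_s: 3.5
ee_pos: [482.1, 48.2, 80.2]
ee_rot: [0.4, 72.0, -17.7]
force: [-0.6, -0.4, 3.0]
gripper_width: 0.3
time_s: 3.83
ee_pos: [482.7, 48.3, 78.7]
ee_rot: [0.6, 71.8, -17.5]
force: [-12.0, 1.4, 28.7]
gripper_width: 0.4
```

The gate is on its stop, with 29 N of reaction force at pad height. I'll retract and work out the approach to the tab.

```bash
python3 -m handwheel '0 0 0 -0.006 0 0.002 0; 0 0 0 -0.02 0 0.006 0; 0 0 0 -0.045 0 0.014 0; 0 0 0 -0.075 0 0.024 0; 0 0 0 -0.105 0 0.034 0; 0 0 0 -0.13 0 0.042 0; 0 0 0 -0.142 0 0.046 0; 0 0 0 -0.142 0 0.046 0; 0 0 0 -0.142 0 0.046 0'
python3 - <<'E'
from h import *
np.set_printoptions(precision=4,suppress=True)
f=env.grab_frame("side")[:,:,::-1]; g=env.grab_frame("scene")[:,:,::-1]
r=lambda a:cv2.resize(a,(400,400),interpolation=cv2.INTER_CUBIC)
cv2.imwrite("pics/p2.png",np.hstack([r(g[205:345,300:440]),r(f[180:310,245:375])]))
for q in ((45,-95,225),(45,-95,170)): print(*delta(toworld(FP,[q])[0],rot(0,1)))
E
```

```text
time_s: 4.58
ee_pos: [481.3, 47.9, 224.8]
ee_rot: [0.3, 72.0, -17.7]
force: [0.0, 0.3, -1.2]
gripper_width: 0.5
[ 0.1198 17.8262 -0.0222] [ 0.0258 -0.0299  0.0865]
[ 0.1198 17.8262 -0.0222] [ 0.0781 -0.0299  0.0696]
```

View pics/p2.png

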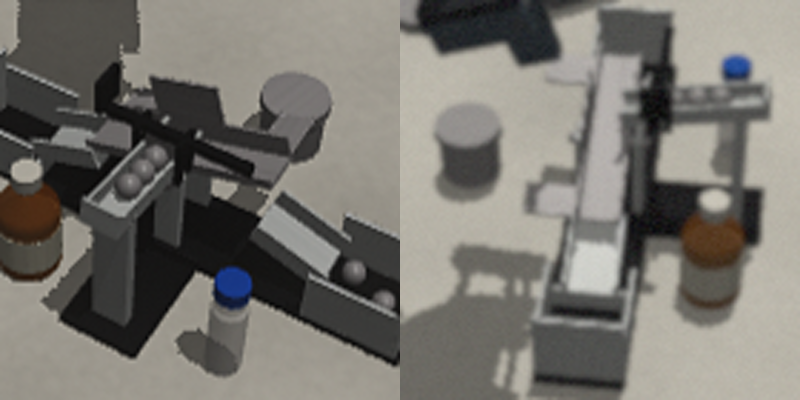

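Run:
```python
from h import *
d=env.get_calibration("side")
for a in (-.28,0,.1,.2,.28):
    c,s=np.cos(a),np.sin(a)
    P=[(-42,-68*c+7*-s*-1*0-7*s,85-68*s+7*c),(-42,68*c-7*s,85+68*s+7*c)]
    print(a,proj(toworld(FP,P),d).ravel())
```

```text
-0.28 [293.3 233.3 300.3 211.5]
0 [293.3 239.6 300.1 206.2]
0.1 [293.4 241.6 300.  204.6]
0.2 [293.5 243.4 299.9 203.1]
0.28 [293.6 244.6 299.7 202.1]
```

Side-view pixels are ambiguous about how far the gate tilted, so I'll check with the closer wrist view.

Run:
```python
from h import *
p,R,s=tool(); f=env.grab_frame("wrist"); c=env.get_calibration("wrist")
T=np.eye(4);T[:3,:3]=R.as_matrix();T[:3,3]=p;T=T@c["hand_eye"]
im=f[:,:,::-1].copy()
for a,col in ((.1,(0,0,255)),(.2,(0,255,0)),(.28,(255,0,0))):
    co,si=np.cos(a),np.sin(a)
    q=[(x,y*co-7*si if 0 else y*co+7*-si,85+y*si+7*co) for y0 in(-68,68) for x,y in((-65,y0-15),(-65,y0+15),(-19,y0+15),(-19,y0-15))]
    u=proj(toworld(FP,q),c,T).reshape(2,4,2); print(a,u.round(0).tolist())
    for k in u: cv2.polylines(im,[((k-[220,80])*2.5).round().astype(int)-0],True,col,1) if 0 else None
cv2.imwrite("pics/w2.png",cv2.resize(im[90:290,230:550],None,fx=2.5,fy=2.5,interpolation=cv2.INTER_CUBIC))
```

```text
0.1 [[[299.0, 142.0], [339.0, 144.0], [338.0, 199.0], [301.0, 197.0]], [[489.0, 149.0], [534.0, 151.0], [515.0, 208.0], [475.0, 206.0]]]
0.2 [[[300.0, 138.0], [339.0, 141.0], [338.0, 195.0], [302.0, 192.0]], [[490.0, 152.0], [536.0, 156.0], [517.0, 213.0], [475.0, 209.0]]]
0.28 [[[302.0, 135.0], [340.0, 139.0], [338.0, 193.0], [304.0, 188.0]], [[489.0, 154.0], [537.0, 159.0], [518.0, 218.0], [475.0, 212.0]]]
```

View pics/w2.png

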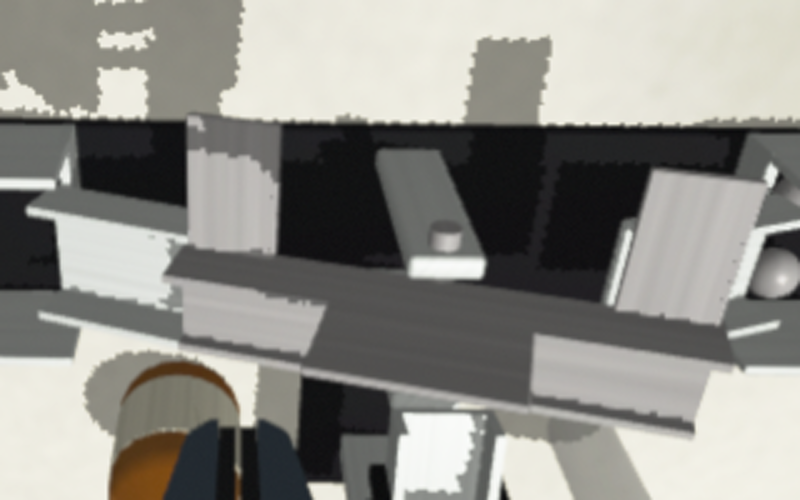

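The gate is fully over. The right pad's near edge is at (305,136)–(342,140), against (302,135)–(340,139) predicted for 0.28 rad. Next is the tab.

```bash
python3 -m handwheel '0 2 0 0.002 -0.006 0.01 0; 0 5 0 0.005 -0.016 0.03 0; 0 9 0 0.012 -0.025 0.05 0; 0 13 0 0.019 -0.03 0.07 0; 0 16 0 0.024 -0.03 0.082 0; 0 18 0 0.026 -0.03 0.0865 0; 0 18 0 0.026 -0.03 0.0865 0; 0 18 0 0.026 -0.03 0.0865 0; 0 18 0 0.026 -0.03 0.0865 0'
python3 - <<'E'
from h import *
np.set_printoptions(precision=4,suppress=True)
for q in ((45,-95,172),(45,-70,172),(45,-24,172)): print(*delta(toworld(FP,[q])[0],rot(0,1)))
E
```

```text
time_s: 5.48
ee_pos: [557.0, -8.2, 225.9]
ee_rot: [151.7, 89.9, 133.7]
force: [-0.3, 0.3, 0.0]
gripper_width: 0.8
[ 0.1405 -0.1045 -0.0561] [ 0.0539 -0.0004  0.0002]
[ 0.1405 -0.1045 -0.0561] [0.0539 0.0246 0.0003]
[ 0.1405 -0.1045 -0.0561] [0.0539 0.0706 0.0004]
```

```bash
python3 -m handwheel '0 0 0 0.015 0 0 0; 0 0 0 0.035 0 0 0; 0 0 0 0.05 0 0 0; 0 0 0 0.054 0 0 0; 0 0 0 0.054 0.004 0 0; 0 0 0 0.054 0.012 0 0; 0 0 0 0.054 0.02 0 0; 0 0 0 0.054 0.026 0 0; 0 0 0 0.054 0.032 0 0; 0 0 0 0.054 0.036 0 0; 0 0 0 0.054 0.036 0 0'; python3 -m handwheel '0 0 0 0 0.006 0 0; 0 0 0 0 0.012 0 0; 0 0 0 0 0.018 0 0; 0 0 0 0 0.024 0 0; 0 0 0 0 0.028 0 0; 0 0 0 0 0.028 0 0; 0 0 0 0 0.028 0 0'
python3 - <<'E'
from h import *
print(toworld([0,0,-FP[2]],[env.state()["ee_pos"]-[FP[0],FP[1],0]]))
E
```

```text
time_s: 6.4
ee_pos: [569.9, 26.7, 173.3]
ee_rot: [66.3, 89.9, 48.3]
force: [-0.2, 0.3, -0.9]
gripper_width: 0.4
time_s: 6.98
ee_pos: [577.8, 53.1, 172.7]
ee_rot: [111.6, 89.9, 93.6]
force: [-0.3, -0.6, 0.0]
gripper_width: 0.5
[[ 45.6 -29.9 172.7]]
```

```bash
python3 -m handwheel '0 0 0 0 0.003 0 0; 0 0 0 0 0.006 0 0; 0 0 0 0 0.006 0 0; 0 0 0 0 0.006 0 0'; python3 -m handwheel '0 0 0 0 0.003 0 0; 0 0 0 0 0.006 0 0; 0 0 0 0 0.006 0 0; 0 0 0 0 0.006 0 0'
```

```text
time_s: 7.32
ee_pos: [579.8, 58.4, 172.9]
ee_rot: [100.5, 89.9, 82.5]
force: [0.3, -0.4, 0.5]
gripper_width: 0.2
time_s: 7.65
ee_pos: [580.4, 60.2, 173.0]
ee_rot: [-96.4, 89.6, -114.4]
force: [-3.4, -11.5, 2.3]
gripper_width: 0.7
```

The slide is on its end stop, with about 12 N pushing back. I'll back off, raise the tool and look.

```bash
python3 -m handwheel '0 0 0 0 -0.006 0 0; 0 0 0 0 -0.015 0 0; 0 0 0 -0.005 -0.03 0 0; 0 0 0 -0.025 -0.04 0 0; 0 0 0 -0.06 -0.05 0 0; 0 0 0 -0.09 -0.06 -0.02 0; 0 0 0 -0.11 -0.06 -0.05 0; 0 0 0 -0.12 -0.06 -0.08 0; 0 0 0 -0.12 -0.06 -0.1 0; 0 0 0 -0.12 -0.06 -0.1 0; 0 0 0 -0.12 -0.06 -0.1 0; 0 0 0 -0.12 -0.06 -0.1 0'
python3 - <<'E'
from h import *
g=env.grab_frame("scene")[:,:,::-1]
cv2.imwrite("pics/e1.png",cv2.resize(g[215:340,275:465],None,fx=4.2,fy=4.2,interpolation=cv2.INTER_CUBIC)); print(env.state()["ee_pos"])
E
```

```text
time_s: 8.65
ee_pos: [468.6, 37.1, 293.1]
ee_rot: [59.2, 89.9, 41.2]
force: [0.7, -0.4, 0.0]
gripper_width: 0.7
[468.8  37.1 292.7]
```

View pics/e1.png

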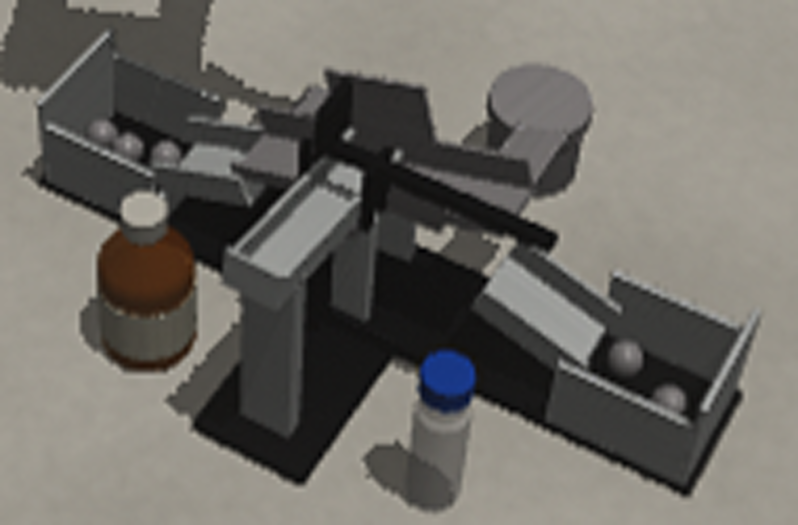

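All three balls appear in the right bin at crop pixels (103,132), (128,147) and (165,155). The ramp is empty and the slide is open. I'll let them settle and recheck the third ball's position.

```bash
python3 -m handwheel '0 0 0 0 0 0 0; 0 0 0 0 0 0 0; 0 0 0 0 0 0 0; 0 0 0 0 0 0 0; 0 0 0 0 0 0 0; 0 0 0 0 0 0 0; 0 0 0 0 0 0 0; 0 0 0 0 0 0 0; 0 0 0 0 0 0 0; 0 0 0 0 0 0 0; 0 0 0 0 0 0 0; 0 0 0 0 0 0 0'
python3 - <<'E'
from h import *
s=env.get_calibration("scene"); g=env.grab_frame("scene")[:,:,::-1]; f=env.grab_frame("wrist")[:,:,::-1]
a=cv2.resize(g[215:340,275:465],None,fx=4.2,fy=4.2,interpolation=cv2.INTER_CUBIC)[:,:400]
cv2.imwrite("pics/e2.png",np.hstack([a,cv2.resize(f,(400,300))[:, :] if 0 else cv2.copyMakeBorder(cv2.resize(f,(400,300)),0,225,0,0,0)]))
for u in ((103,132),(128,147),(165,155)):
    u=np.array(u)/4.2+[275,215]
    q=least_squares(lambda q:(proj(toworld(FP,[(q[0],q[1],18)]),s)-u).ravel(),[0,-160]).x; print(q)
E
```

```text
time_s: 9.7
ee_pos: [468.0, 37.5, 292.9]
ee_rot: [84.3, 89.9, 66.3]
force: [0.7, -0.2, -0.8]
gripper_width: 0.1
[  -8.4 -190.8]
[  -5.7 -170.7]
[ -11.8 -147.8]
```

View pics/e2.png

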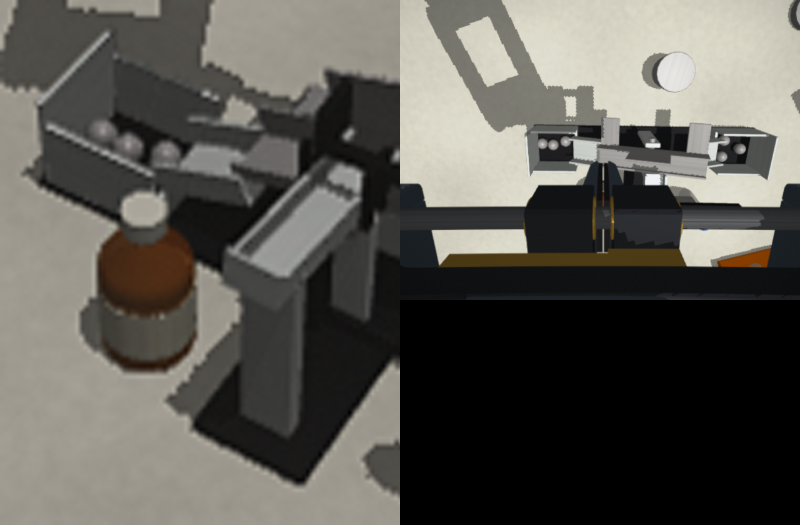

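The balls have not moved, and they lie in the right bin at feeder y ≈ -191, -171 and -148 mm. The other three are in the left bin, and the tool is clear of everything, so I'm handing in.

```bash
python3 -c "
from workcell import env
print(env.job_done())"
```

```text
the job is handed in; nothing more can be done
None
```

The three waiting balls are in the right bin, and the job is handed in after about 10 s of robot time. No verdict was reported.

- **Gate:** I pressed the right pad down with the shut fingertips until the gate met its stop, at about 29 N. The wrist view put the tilt at about 0.28 rad. A rougher reading from the side camera suggested less, so I relied on the closer wrist view.
- **Stop slide:** I pushed the tab left until it met its end stop, at about 12 N. The ramp is empty.
- **Balls:** They were at rest in the right bin, at feeder y of about -191, -171 and -148 mm. The other three were still in the left bin.
- **Everything else:** The mill jar, reagent bottle and tube stood where they were in the last pictures. I did not recheck the beaker, tip box, pipette or jar lid at the end. The tool was raised clear and touching nothing.

I viewed 10 pictures, so the budget was just used up.

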